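Find the concealed catch and open the battery bay

TASK

The battery cover of the low white control unit is locked by a concealed catch: a flush button of bare metal somewhere in the flat metal panel in front of the cover. Find the button by feel or by eye and press it in with the fingertips until the cover springs ajar, then push the cover by its lip away from the robot until it is fully open, and leave the button sprung back. Do not lean hard on anything, grasp and lift nothing, and leave the things standing around and on the unit where they are.

Things in the scene. Friction and masses are not known exactly. Their poses are not given: they have to be found in the camera images.
- unit: the low white control unit, fixed to the bench: 240 mm deep (x), 470 mm wide (y). Origin at the centre of its underside; its x points away from the robot at yaw 0; turned by up to 0.22 rad. Top deck 70 mm above the origin. Raised ends (12 mm above the deck) cover x -120 to -22 mm, |y| 110 to 235 mm. The battery cover is grey plastic, on the deck at x -25 to 48, y -54 to 54 mm when closed
- panel_mid (a point): centre of the flat bare-metal panel's top, flush with the deck, at x -70, y 0, z 70 mm in the unit's frame; axes as the unit's. The panel shows 70 mm along x, 220 mm along y and is rigid, but for one button in it: a hole 40 mm (x) by 46 mm (y) filled by a plate of the same metal 2 mm below the panel. The hole is centred on the panel's long midline, anywhere within 60 mm of this point along y, unreported
- catch (a joint): travel of the hidden button in the panel, straight down: 0 at rest (2 mm below the panel), 0.006 m fully in (8 mm below the panel); it springs back when let go. It takes about 1.5 N to start and 5 N at the bottom. From about 4 mm on it frees the cover, which then stays free
- cover (a joint): travel of the battery cover along the unit's +x (away from the robot), in m: 0 closed and locked, about 0.018 to 0.024 where a spring throws it when the catch is pressed, 0.060 fully open at a hard stop. Beyond the spring it slides with about 1 N of friction and stays where it is left
- cover_lip (a point): middle of the top edge of the near face of the cover's lip; moves with the cover. The lip is 108 mm long along the unit's y; its near face is upright, looks to the unit's -x and rises from 74 to 94 mm above the unit's origin; its back slopes down. Closed, this point lies at x -25, y 0, z 94 mm in the unit's frame
- jar: small glass sample jar with a white cap, 44 mm across, 40 mm tall, standing on the unit's left (+y) raised end; leave alone
- weight: brass calibration weight, 34 mm across, 38 mm tall, standing on the unit's right (-y) raised end; leave alone
- bob: stainless measuring bob with a thin stem, 28 mm across, 50 mm tall, standing on the unit's rear deck left (+y) of the cover; leave alone
- cup: white plastic sample cup, 72 mm across, 80 mm tall, on the bench to the left; leave alone
- bottle: amber bottle, 60 mm across, 140 mm tall, on the bench to the right; leave alone
- screwdriver: screwdriver lying on the bench to the left; leave alone
- wrench: wrench lying on the bench to the right; leave alone
- spacer: steel ring, 56 mm across, 18 mm tall, on the bench at the front right; leave alone

How it is judged:
By the outcome, as a careful person would: the job done as asked, in the order asked, and still so for the second after the job is handed in, with the robot touching nothing.
It also fails if it takes over 51 s, if anything falls off the work surface, if the arm or the gripper's body presses on something with over 40 N, if the wrist force passes 120 N, or if a joint passes its speed limit or range.

ROBOT

A 6-joint arm with a two-finger parallel gripper is mounted at the origin on the work surface. World frame = base frame: x ahead of the robot, y to its left, z up, the work surface at z = 0. Lengths are in m, angles in rad, forces in N, time in s.
With the tool pointing down it reaches from about 0.325 to 0.775 m from the base axis. Payload 9.3 kg.
Tool frame: the origin (TCP) lies on the mounting face of the last link; the fingertips stand 173 mm ahead of it and the grasp point (between the pads) lies 155 mm ahead of it; z points along the fingers, y is the line along which they close (so a half turn about z gives the same grasp; the last joint's range is limited). The gripper opens to 85 mm and grips with 20 to 120 N. Pads are 22 mm wide; open, the fingers measure 114 mm over their backs; the gripper's body (76 mm by 85 mm) begins 54 mm behind the grasp point. The pads swing forward as they close: fully open they stand 13 mm farther back than shut.
Start: joints at [1.128, 0.259, 0.021, 1.334, 0, 1.418], TCP at [0.157, 0.527, 0.405] pointing down, gripper open.
Joint ranges: [-3.04, 3.04], [-0.91, 1.82], [-1.04, 1.36], [-1.92, 1.95], [-1.52, 1.45], [-3.14, 3.14]. Speed limits (rad/s): [2.22, 2.22, 2.79, 3.14, 3.14, 3.14].

INTERFACE

Orientations are given as a unit quaternion [x, y, z, w].
In Python, from cell import observe, capture, sign_off, regions_of gives the robot as it stands. The module is installed in compiled form; this text tells all that it offers.
- The arm moves only by the tool servo_tool, never from a script. Its argument "targets" is one flat list of numbers, 4 for each row, row after row: the shift along the tool's x, y, z in m, then the turn about the tool's z in rad. In form: [dx, dy, dz, spin, dx, dy, dz, spin, ...]. A call has 1 to 10 rows; each row is the pose to reach, as a shift and turn from the pose commanded when the call began, along the tool's axes at that moment; what a row does not reach only later rows make up. A row lasts 1/10 s, in which the tool goes at most 50 mm and 8.59 degrees, less where a joint would pass 70% of its speed; a pose out of reach is approached as far as the arm can. A call with a gripper value outside its range is refused whole. "gripper" is the closure, from -1 (fully open) to 1 (shut), set as the call begins (left out, the last holds). The fingers move at their own pace and stop on an object; "grip_force" is the grip in N (left out, the last holds). Time passes only in rows, so rows that repeat a pose let the fingers close. It gives the time, the measured TCP pose, the force, the opening and the grip force at its end, in the units of the state.
- observe(): the state, without advancing time (a new reading comes with each control period).
- capture(name): name is "scene" or "top" or "wrist"; returns a dict with "image" (400x640x3 uint8, blue, green, red), "camera_matrix" (3x3 intrinsics, pixels), "pose" (4x4, takes a point from camera to world coordinates); the wrist camera has in their place "mount" (4x4, takes a point from camera to tool coordinates, whose origin is the TCP and whose axes are the flange's). Camera axes: x right, y up, looking along -z (the intrinsics and any distortion apply to the point x, -y, -z); pixel columns grow to the right and rows downward; lengths in m; the calibration is good to about 2 mm. The wrist camera is an equidistant fisheye: a pixel r from the principal point sees the ray r / f radians off the axis. A picture is of the moment at which its call begins: read the wrist's pose just before it. There is no depth.
- sign_off(): hands the job in; it is judged then, once.
Trained networks look in a picture, given as the dict that the camera call returned (one of the last four; its "shot" number tells which), for a name from the list of things; names that differ only in an ending like _2 or _b are one class to them, and where a whole thing is asked for, a point or a joint stands for the part that bears it (a point fixed in the world has none). Each returns a list of dicts, best first, with "p" (0 to 1); they miss things now and then, are a little off and sometimes report something else, mostly with a low value. They report only what shows in the picture. A call takes as long as a camera call.
- regions_of(picture, label): "mask" (400x640 bool, what is visible of it) and "rect" ([left, top, width, height] in pixels, round what is visible of it).
The state is a dict: "time_s": time; "qpos": joint angles; "qd": joint speeds; "joint_efforts": joint torques, N m; "position": TCP position; "tcp_rot": TCP orientation; "ft_force": force on the tool from outside, world axes, zero at the start; "moment": the same for the moment, N m; "grip_width": finger opening in m; "grasp_force": force on a finger pad.
Only numpy, scipy, OpenCV 4.12 (cv2) and the standard library are available. Lean on these libraries where they do the work, as an engineer would, in place of code of your own. Each camera call takes 0.05 s, during which the arm holds its last target. There are 200 camera calls.

## Working session

There is one attempt and no reset: what is moved stays moved. The work goes in short steps, Python scripts to look and compute and a tool call to move; the robot and the scene stay as the last step left them, time stands still between calls to the robot, and variables do not carry over. Pictures are saved under pics/ and viewed, at most 10 in all, crops included, and the job is handed in when it is done.

Besides the shell and the picture viewer there is one more tool, called after "Call:" by a JSON object that holds its "fn" and its "kwargs", one argument or row to a line. servo_tool: Moves the arm, as the interface text tells. Its arguments: {"type":"object","properties":{"targets":{"type":"array","items":{"type":"number"}},"gripper":{"type":"number"},"grip_force":{"type":"number"}},"required":["targets"]}

```bash
mkdir -p pics
python3 - <<'E'
from cell import *
import cv2,json,numpy as np
s=observe();print({k:np.round(v,3).tolist() for k,v in s.items()})
for n in("scene","top"):
    c=capture(n);cv2.imwrite(f"pics/{n}0.png",c["image"]);print(n,np.round(c["camera_matrix"],1).tolist(),np.round(c["pose"],3).tolist(),[k for k in c])
    for l in("unit","cover","catch","panel_mid","jar","weight","bob"):
        try:
            r=regions_of(c,l);print(l,[(round(q["p"],2),q["rect"]) for q in r[:2]])
        except Exception as e:print(l,e)
E
```

```text
{'time_s': 0.0, 'qpos': [1.128, 0.259, 0.021, 1.334, -0.0, 1.418], 'qd': [0.001, 0.001, 0.001, 0.001, 0.001, 0.001], 'joint_efforts': [-0.001, -55.564, 34.453, 0.014, -0.0, 0.0], 'position': [0.157, 0.527, 0.404], 'tcp_rot': [0.144, 0.99, -0.001, -0.0], 'ft_force': [-0.013, -0.34, 0.093], 'moment': [0.04, -0.004, 0.034], 'grasp_force': 0.0, 'grip_width': 0.085}
scene [[378.0, 0.0, 316.6], [0.0, 378.0, 197.7], [0.0, 0.0, 1.0]] [[0.676, -0.514, 0.527, 1.014], [0.736, 0.452, -0.503, -0.558], [0.02, 0.728, 0.685, 0.842], [0.0, 0.0, 0.0, 1.0]] ['image', 'camera_matrix', 'pose', 'shot']
unit [(0.62, [276.6, 168.2, 170.3, 151.4]), (0.27, [378.8, 159.0, 14.7, 19.1])]
cover [(0.79, [349.7, 203.8, 38.4, 40.3]), (0.37, [196.3, 321.4, 37.1, 55.7])]
catch [(0.65, [341.7, 202.6, 15.5, 9.9]), (0.18, [379.7, 159.2, 13.0, 16.1])]
panel_mid [(0.82, [278.8, 166.9, 170.5, 151.4]), (0.49, [154.0, 280.9, 49.5, 53.8])]
jar [(0.62, [375.7, 159.1, 16.8, 18.0])]
weight [(0.73, [289.4, 234.2, 16.8, 19.9]), (0.4, [412.7, 198.1, 9.7, 14.0])]
bob []
top [[383.5, 0.0, 322.6], [0.0, 383.5, 194.1], [0.0, 0.0, 1.0]] [[0.007, 0.998, -0.068, 0.361], [-1.0, 0.007, -0.003, -0.042], [-0.002, 0.068, 0.998, 1.416], [0.0, 0.0, 0.0, 1.0]] ['image', 'camera_matrix', 'pose', 'shot']
unit [(0.95, [235.9, 112.5, 132.9, 86.0])]
cover [(0.7, [282.9, 144.0, 31.7, 18.3])]
catch []
panel_mid [(0.62, [232.6, 111.6, 134.9, 86.8]), (0.6, [186.9, 123.9, 25.8, 22.3])]
jar [(0.71, [238.6, 177.2, 12.7, 12.4])]
weight [(0.5, [354.3, 165.2, 11.3, 9.1])]
bob []
```

Run:
```python
import cv2,numpy as np
a=cv2.imread("pics/top0.png")[95:215,200:400];b=cv2.imread("pics/scene0.png")[140:330,240:480]
a=cv2.resize(a,None,fx=4,fy=4,interpolation=3)
cv2.imwrite("pics/a.png",a)
cv2.imwrite("pics/b.png",cv2.resize(b,None,fx=3.1,fy=3.1,interpolation=3))
```

```text
(no output)
```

View pics/a.png

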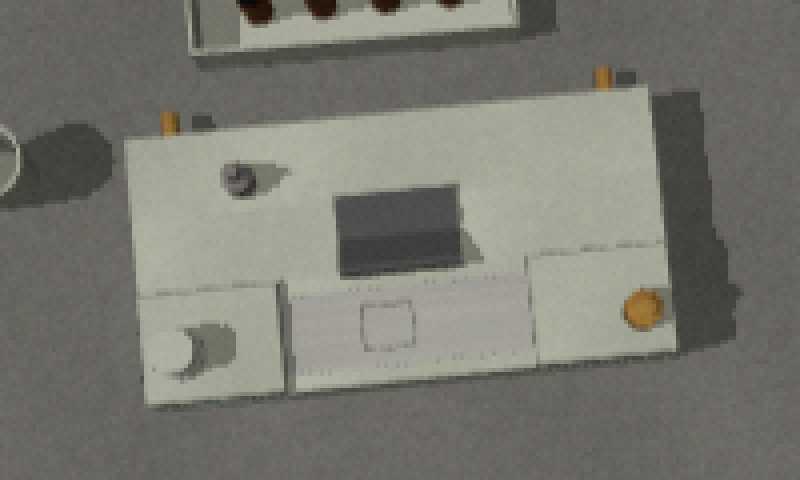

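View pics/b.png

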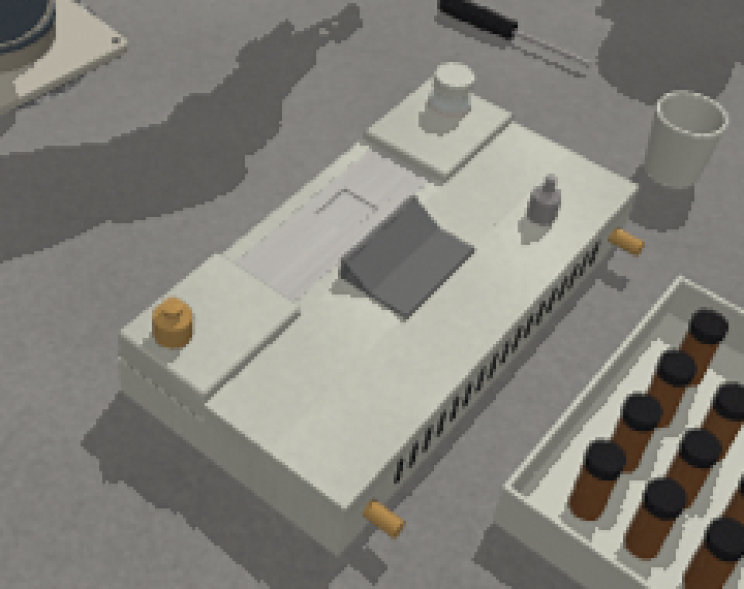

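```bash
cat > h.py <<'E'
from cell import *
import cv2,numpy as np
from scipy.optimize import least_squares
from scipy.spatial.transform import Rotation as R
def proj(c,P):
    T=np.linalg.inv(c["pose"]);q=(T[:3,:3]@np.atleast_2d(P).T+T[:3,3:]).T*[1,-1,-1]
    u=q@np.array(c["camera_matrix"]).T;return u[:,:2]/u[:,2:]
def w(u,P):
    c,s=np.cos(u[3]),np.sin(u[3]);return np.atleast_2d(P)@np.array([[c,s,0],[-s,c,0],[0,0,1]])+u[:3]
E
python3 - <<'E'
from h import *
t=capture("top");s=capture("scene")
A=np.array([[120,235,70],[120,-235,70],[-120,235,82],[-120,-235,82],[-25,54,94],[-25,-54,94]])/1e3
pa=np.array([[126,138],[648,86],[148,405],[677,352],[341,277],[463,264]])/4+[200,95]
B=A[[0,1,3,4,5]];pb=np.array([[637,186],[345,508],[120,332],[412,197],[341,266]])/3.1+[240,140]
bt=np.array([[388,326]])/4+[200,95]; bs=None
f=lambda u:np.r_[(proj(t,w(u,A))-pa).ravel(),(proj(s,w(u,B))-pb).ravel(),(proj(t,w(u,[-.07,u[4],.07]))-bt).ravel()]
r=least_squares(f,[.5,0,0,0,0],loss="soft_l1");print(r.x,np.round(f(r.x).reshape(-1,2),1).tolist())
u=r.x;np.save("u.npy",u)
print("btn",w(u,[-.07,u[4],.07]),"lip",w(u,[-.025,0,.094]))
print("scene btn corners in crop",((proj(s,w(u,[[-.05,u[4]-.023,.07],[-.05,u[4]+.023,.07],[-.09,u[4]+.023,.07]]))-[240,140])*3.1).round())
E
```

```text
[ 0.5890532   0.04548819 -0.00303102  0.11257543  0.0154214 ] [[-1.1, 0.3], [-0.7, -0.4], [-1.3, 0.1], [0.0, -0.8], [-1.1, -0.7], [-0.8, -0.7], [-0.1, 0.7], [-0.8, 1.2], [-2.0, 0.3], [-1.0, -0.1], [-1.0, -1.8], [-0.0, -0.5]]
btn [[0.51776389 0.05294833 0.06696898]] lip [[0.56421145 0.04267975 0.09096898]]
scene btn corners in crop [[345. 237.]
 [375. 211.]
 [341. 191.]]
```

```bash
cat >> h.py <<'E'
def to(P,yaw=None):
    s=observe();r=R.from_quat(s["tcp_rot"]);M=r.as_matrix()
    d=M.T@(np.array(P)-s["position"])
    y=0
    if yaw is not None: # want tool y along world angle yaw+90deg
        a=yaw+np.pi/2-np.arctan2(M[1,1],M[0,1]);y=-((a+np.pi/2)%np.pi-np.pi/2)
    print("shift",np.round(d,4),"spin",round(y,4),"pos",np.round(s["position"],4),"t",s["time_s"],"F",np.round(s["ft_force"],2),"w",s["grip_width"])
E
python3 -c "
from h import *
to([.518,.053,.30],.1126)"
```

```text
shift [-0.4813 -0.3512  0.1047] spin -0.4024 pos [0.1572 0.527  0.4047] t 0.9 F [ 0.47 -0.34  0.24] w 0.08503218914028918
```

Call:
{"fn": "servo_tool", "kwargs": {
  "targets": [-0.04, -0.03, 0.005, -0.04, -0.08, -0.06, 0.01, -0.08, -0.12, -0.088, 0.015, -0.12, -0.16, -0.117, 0.02, -0.16, -0.2, -0.146, 0.025, -0.2, -0.24, -0.175, 0.03, -0.24, -0.28, -0.204, 0.035, -0.28, -0.32, -0.234, 0.04, -0.32, -0.36, -0.263, 0.045, -0.36, -0.4, -0.292, 0.05, -0.402],
  "gripper": 1,
  "grip_force": 20
}}

```text
time_s: 1.9
position: [0.4579, 0.131, 0.3548]
tcp_rot: [-0.057, 0.998, 0.0, 0.0]
ft_force: [0.7, 0.5, 0.3]
grip_width: 0.0004
grasp_force: 0.0
```

```bash
python3 -c "
from h import *
to([.518,.053,.30],.1126)"
```

```text
shift [-0.0508 -0.0843  0.0548] spin 0.001 pos [0.4579 0.131  0.3548] t 1.9 F [0.73 0.45 0.31] w 0.00041026650439655936
```

Call:
{"fn": "servo_tool", "kwargs": {
  "targets": [-0.02, -0.035, 0.02, 0, -0.04, -0.065, 0.04, 0, -0.051, -0.084, 0.055, 0, -0.051, -0.084, 0.055, 0, -0.051, -0.084, 0.055, 0]
}}

```text
time_s: 2.4
position: [0.5171, 0.0549, 0.2995]
tcp_rot: [-0.056, 0.998, 0.0, -0.001]
ft_force: [0.3, -0.1, 0.6]
grip_width: -0.0003
grasp_force: 0.0
```

Run:
```python
from h import *
to([.518,.053,.26],.1126)
c=capture("wrist");im=c["image"];cv2.imwrite("pics/w0.png",im)
print(np.round(c["camera_matrix"],1).tolist(),np.round(c["mount"],3).tolist())
cv2.imwrite("pics/w.png",cv2.resize(im,(800,500),interpolation=3))
c=capture("scene");cv2.imwrite("pics/s.png",cv2.resize(c["image"][140:290,240:440],None,fx=4,fy=4,interpolation=3)[:600,:800])
```

```text
shift [-0.0007 -0.0021  0.0395] spin -0.0015 pos [0.5171 0.0549 0.2995] t 2.4 F [ 0.34 -0.14  0.56] w -0.00028518576249580003
[[309.7, 0.0, 322.6], [0.0, 309.7, 201.6], [0.0, 0.0, 1.0]] [[0.001, 0.959, 0.284, 0.074], [1.0, -0.001, -0.0, 0.0], [0.0, 0.284, -0.959, 0.031], [0.0, 0.0, 0.0, 1.0]]
```

View pics/w.png

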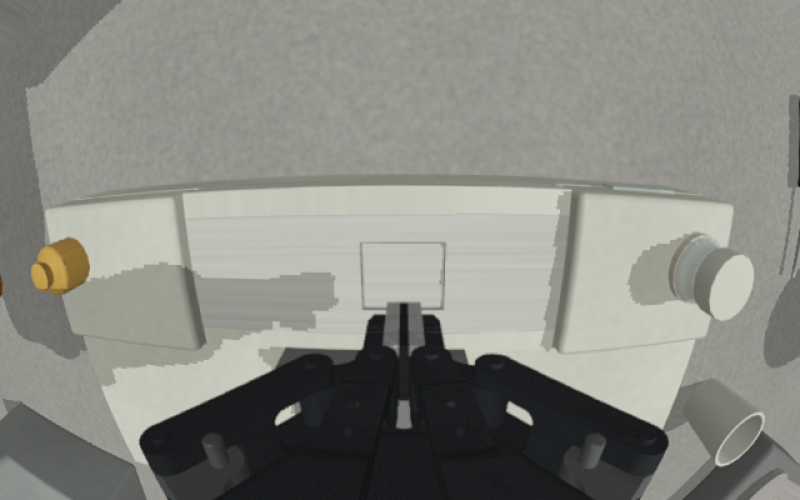

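The wrist view shows the button outline at (361..445, 242..308) in the 800x500 image, with the fingertips at (403,305).

```bash
cat >> h.py <<'E'
def back(c,st,px,z):
    K=c["camera_matrix"];p=(np.atleast_2d(px)-[K[0][2],K[1][2]])/K[0][0]
    th=np.linalg.norm(p,axis=1,keepdims=True);d=np.c_[p/th*np.sin(th),np.cos(th)]*[1,-1,-1]
    M=R.from_quat(st["tcp_rot"]).as_matrix();m=c["mount"]
    o=M@m[:3,3]+st["position"];d=d@m[:3,:3].T@M.T
    return o+d*((z-o[2])/d[:,2:])
E
python3 - <<'E'
from h import *
st=observe();c=capture("wrist")
P=back(c,st,np.array([[361,242],[445,242],[362,308],[443,308],[190,219],[557,216]])/1.25,.07)
print(P.round(4));m=P[:4].mean(0);print(m)
u=np.load("u.npy");print(((P-u[:3])@np.array([[np.cos(u[3]),-np.sin(u[3]),0],[np.sin(u[3]),np.cos(u[3]),0],[0,0,1]])).round(4))
to([m[0],m[1],.246],.1126)
E
```

```text
[[ 0.4991  0.0311  0.07  ]
 [ 0.494   0.0757  0.07  ]
 [ 0.5376  0.0347  0.07  ]
 [ 0.5324  0.0803  0.07  ]
 [ 0.4962 -0.0716  0.07  ]
 [ 0.4718  0.1361  0.07  ]]
[0.51575122 0.05546315 0.07      ]
[[-0.091  -0.0042  0.073 ]
 [-0.0911  0.0407  0.073 ]
 [-0.0524 -0.0049  0.073 ]
 [-0.0524  0.041   0.073 ]
 [-0.1054 -0.106   0.073 ]
 [-0.1063  0.1032  0.073 ]]
shift [ 0.0011 -0.0004  0.0545] spin 0.0007 pos [0.5167 0.056  0.3005] t 2.55 F [-0.2   0.58 -0.02] w -0.000222957179333669
```

Call:
{"fn": "servo_tool", "kwargs": {
  "targets": [0, 0, 0.02, 0, 0, 0, 0.04, 0, 0, 0, 0.05, 0, 0, 0, 0.054, 0, 0, 0, 0.057, 0, 0, 0, 0.059, 0, 0, 0, 0.059, 0]
}}

```text
time_s: 3.25
position: [0.5174, 0.0553, 0.2412]
tcp_rot: [-0.056, 0.998, 0.0, 0.001]
ft_force: [0.6, 0.3, -0.2]
grip_width: -0.0
grasp_force: 0.1
```

Run:
```python
from h import *
to([.516,.0555,.236],.1126)
```

```text
shift [0.0013 0.0004 0.0052] spin -0.0003 pos [0.5174 0.0553 0.2412] t 3.25 F [ 0.63  0.34 -0.17] w -3.6314153269321348e-06
```

Call:
{"fn": "servo_tool", "kwargs": {
  "targets": [0.001, 0, 0.001, 0, 0.001, 0, 0.002, 0, 0.001, 0, 0.003, 0, 0.001, 0, 0.004, 0, 0.001, 0, 0.004, 0]
}}

```text
time_s: 3.75
position: [0.5166, 0.055, 0.2371]
tcp_rot: [-0.056, 0.998, -0.0, 0.001]
ft_force: [3.0, 0.5, 3.4]
grip_width: -0.0001
grasp_force: 1.9
```

Run:
```python
from h import *
to([.516,.0555,.236],.1126)
c=capture("scene");print([(round(q["p"],2),q["rect"]) for q in regions_of(c,"cover")[:2]])
```

```text
shift [0.0005 0.0005 0.0011] spin -0.0004 pos [0.5166 0.055  0.2371] t 3.75 F [2.98 0.48 3.36] w -7.718512826203686e-05
[(0.63, [354.9, 207.3, 41.2, 39.8])]
```

Call:
{"fn": "servo_tool", "kwargs": {
  "targets": [-0.001, 0, 0.0005, 0, -0.001, 0, 0.0012, 0, -0.001, 0, 0.0012, 0]
}}

```text
time_s: 4.15
position: [0.5169, 0.0551, 0.2355]
tcp_rot: [-0.056, 0.998, -0.0, -0.0]
ft_force: [0.2, -0.7, 5.6]
grip_width: -0.0001
grasp_force: 3.0
```

Run:
```python
from h import *
to([.516,.0555,.236],.1126)
c=capture("scene");print([(round(q["p"],2),q["rect"]) for q in regions_of(c,"cover")[:2]])
cv2.imwrite("pics/s1.png",cv2.resize(c["image"][160:280,280:440],None,fx=4,fy=4,interpolation=3))
```

```text
shift [ 0.0009  0.0005 -0.0005] spin -0.0005 pos [0.5169 0.0551 0.2355] t 4.15 F [ 0.24 -0.67  5.61] w -0.0001331244901974738
[(0.87, [355.6, 207.3, 39.6, 37.4])]
```

View pics/s1.png

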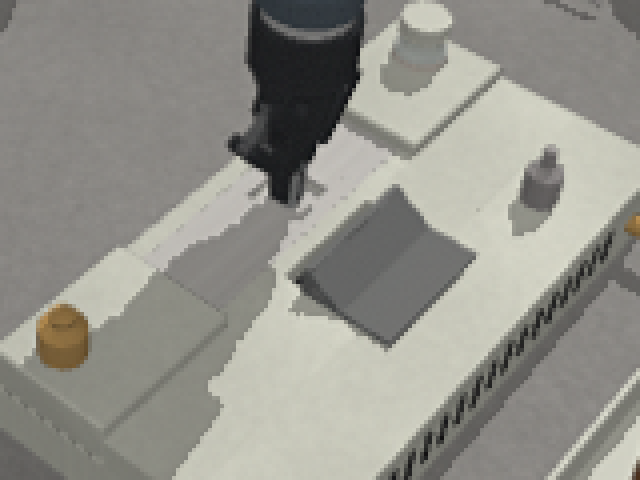

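Cover sprung ~20 mm: lip's left corner went from about (373,203) to (379,206). Lift, then approach the lip.

Call:
{"fn": "servo_tool", "kwargs": {
  "targets": [0, 0, -0.005, 0, 0, 0, -0.012, 0, 0, 0, -0.0205, 0, 0, -0.006, -0.0205, 0, -0.015, -0.012, -0.0205, 0, -0.03, -0.018, -0.0205, 0, -0.04, -0.018, -0.0205, 0, -0.045, -0.018, -0.0205, 0, -0.045, -0.018, -0.0205, 0]
}}

```text
time_s: 5.15
position: [0.5641, 0.0424, 0.2556]
tcp_rot: [-0.056, 0.998, 0.0, -0.0]
ft_force: [-0.7, 0.4, -0.1]
grip_width: -0.0003
grasp_force: 0.0
```

Call:
{"fn": "servo_tool", "kwargs": {
  "targets": [-0.004, 0, 0, 0, -0.008, 0, 0, 0, -0.012, 0, 0, 0, -0.016, 0, 0, 0, -0.02, 0, 0, 0, -0.024, 0, 0, 0, -0.028, 0, 0, 0, -0.032, 0, 0, 0, -0.036, 0, 0, 0, -0.036, 0, 0, 0]
}}

```text
time_s: 6.15
position: [0.6002, 0.0463, 0.2559]
tcp_rot: [-0.056, 0.998, -0.0, 0.0]
ft_force: [-1.0, 0.3, 0.5]
grip_width: 0.0
grasp_force: 0.0
```

Run:
```python
from h import *
to([.516,.0555,.257],.1126)
u=np.load("u.npy");u[0]+=.0017;u[1]+=.0
s=observe();p=s["position"];print("u", (w([0,0,0,-u[3]],p-u[:3])))
c=capture("scene");print([(round(q["p"],2),q["rect"]) for q in regions_of(c,"cover")[:2]])
```

```text
shift [ 0.0827  0.0185 -0.0012] spin -0.0004 pos [0.6002 0.0463 0.2559] t 6.15 F [-0.99  0.33  0.51] w 2.2091066110221785e-05
u [[ 9.51145710e-03 -2.16673184e-04  2.58908697e-01]]
[(0.84, [361.3, 210.9, 41.3, 41.6])]
```

Call:
{"fn": "servo_tool", "kwargs": {
  "targets": [-0.002, 0, 0, 0, -0.004, 0, 0, 0, -0.006, 0, 0, 0, -0.008, 0, 0, 0, -0.01, 0, 0, 0, -0.01, 0, 0, 0]
}}

```text
time_s: 6.85
position: [0.6099, 0.0475, 0.256]
tcp_rot: [-0.056, 0.998, 0.0, 0.0]
ft_force: [-0.1, 0.8, 0.3]
grip_width: -0.0002
grasp_force: 0.0
```

Call:
{"fn": "servo_tool", "kwargs": {
  "targets": [-0.001, 0, 0, 0, -0.002, 0, 0, 0, -0.002, 0, 0, 0]
}}

```text
time_s: 7.15
position: [0.6117, 0.0477, 0.256]
tcp_rot: [-0.056, 0.998, 0.0, 0.0]
ft_force: [0.4, 0.3, -0.1]
grip_width: 0.0001
grasp_force: 0.1
```

Call:
{"fn": "servo_tool", "kwargs": {
  "targets": [-0.001, 0, 0, 0, -0.0015, 0, 0, 0, -0.0015, 0, 0, 0]
}}

```text
time_s: 7.45
position: [0.613, 0.0479, 0.256]
tcp_rot: [-0.056, 0.998, -0.0, -0.0]
ft_force: [-1.7, -0.4, 1.2]
grip_width: 0.0002
grasp_force: 0.8
```

Call:
{"fn": "servo_tool", "kwargs": {
  "targets": [-0.001, 0, 0, 0, -0.0015, 0, 0, 0]
}}

```text
time_s: 7.65
position: [0.6136, 0.048, 0.2559]
tcp_rot: [-0.056, 0.998, -0.0, -0.001]
ft_force: [-9.4, -2.3, 6.4]
grip_width: 0.0002
grasp_force: 5.0
```

Call:
{"fn": "servo_tool", "kwargs": {
  "targets": [-0.001, 0, 0, 0, -0.0015, 0, 0, 0]
}}

```text
time_s: 7.85
position: [0.6142, 0.0481, 0.2559]
tcp_rot: [-0.056, 0.998, -0.0, -0.003]
ft_force: [-16.0, -2.2, 10.1]
grip_width: 0.0001
grasp_force: 8.2
```

Run:
```python
from h import *
to([.516,.0555,.257],.1126)
c=capture("scene");print([(round(q["p"],2),q["rect"]) for q in regions_of(c,"cover")[:2]])
cv2.imwrite("pics/s2.png",cv2.resize(c["image"][160:280,280:440],None,fx=4,fy=4,interpolation=3))
```

```text
shift [ 0.0967  0.0183 -0.0005] spin -0.0006 pos [0.6142 0.0481 0.2559] t 7.85 F [-16.    -2.22  10.13] w 8.490052716970422e-05
[(0.94, [364.9, 211.6, 42.3, 43.3])]
```

View pics/s2.png

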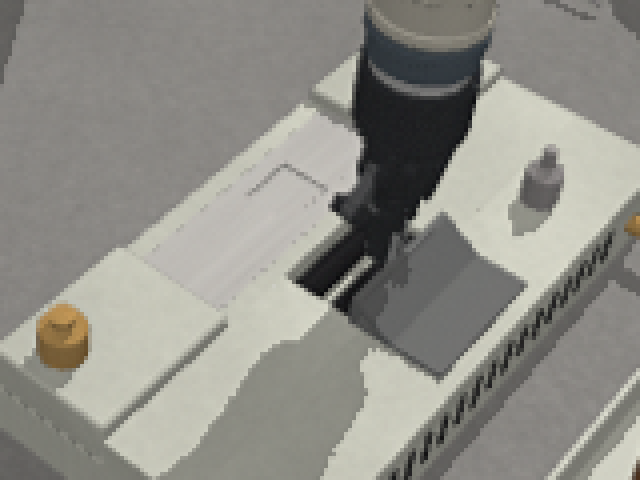

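Hard stop reached (force rise at the expected place); the compartment shows open and the button outline looks sprung back. Back off and lift.

Call:
{"fn": "servo_tool", "kwargs": {
  "targets": [0.003, 0, 0, 0, 0.008, 0, 0, 0, 0.016, 0, -0.005, 0, 0.025, 0, -0.02, 0, 0.03, 0, -0.05, 0, 0.04, 0, -0.08, 0, 0.05, 0, -0.11, 0, 0.05, 0, -0.11, 0]
}}

```text
time_s: 8.75
position: [0.5654, 0.0426, 0.3717]
tcp_rot: [-0.056, 0.998, -0.001, 0.004]
ft_force: [0.6, -0.0, 0.1]
grip_width: 0.0002
grasp_force: 0.0
```

Run:
```python
from h import *
st=observe();to([.516,.0555,.257],.1126)
c=capture("wrist");cv2.imwrite("pics/w3.png",cv2.resize(c["image"],(800,500),interpolation=3))
s=capture("scene");u=np.load("u.npy")
cv2.imwrite("pics/s3.png",cv2.resize(s["image"][160:280,280:440],None,fx=5,fy=5,interpolation=3))
for d in(.05,.055,.06):print(d,((proj(s,w(u,[[-.025+d,.054,.094],[-.025+d,-.054,.094]]))-[280,160])*5).round(1).tolist())
print(((proj(s,w(u,[[-.025,.054,.094],[-.025,-.054,.094]]))-[280,160])*5).round(1).tolist(),"closed seen",((np.array([[412,197],[341,266]])/3.1+[240,140]-[280,160])*5).round(1).tolist())
```

```text
shift [0.0485 0.0185 0.1143] spin -0.0003 pos [0.5654 0.0426 0.3717] t 8.75 F [ 0.62 -0.02  0.13] w 0.00015240934411965155
0.05 [[533.0, 259.0], [420.2, 366.8]]
0.055 [[540.5, 263.2], [427.9, 371.6]]
0.06 [[548.1, 267.5], [435.7, 376.4]]
[[459.6, 217.3], [345.1, 320.2]] closed seen [[464.5, 217.7], [350.0, 329.0]]
```

View pics/s3.png

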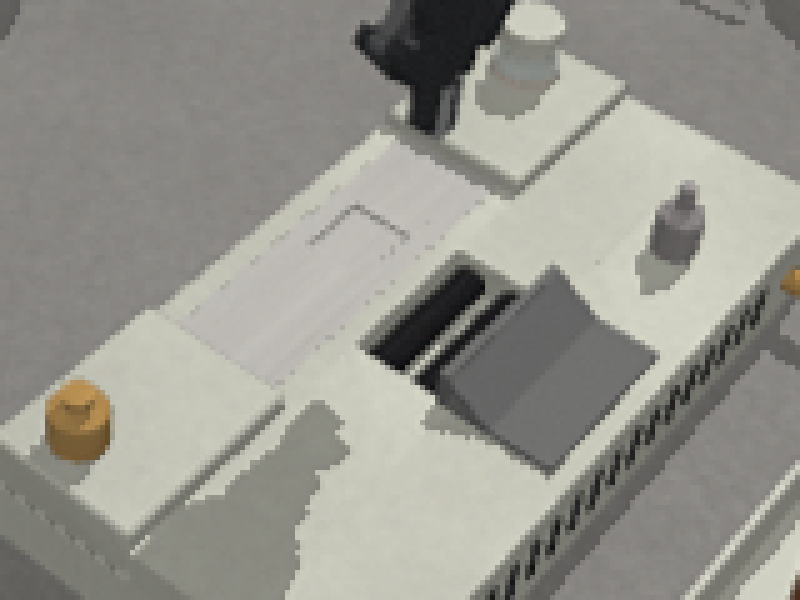

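View pics/w3.png

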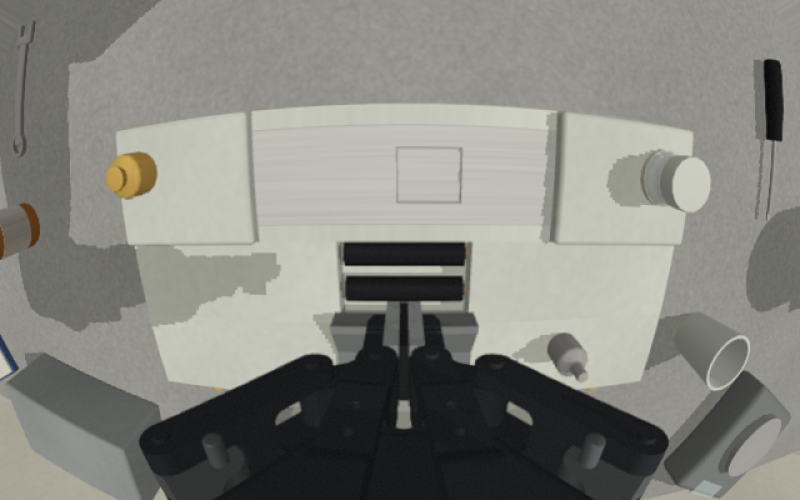

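The lip corners are at (552,267) and (440,378), which matches 60 mm of travel. The button outline looks as it did at rest, and the jar, weight and bob are still standing in place.

```bash
python3 -c "
from cell import *
print(sign_off())"
```

```text
the job is handed in; nothing more can be done
None
```

I pressed the hidden button until the cover sprang ajar, pushed the cover to its hard stop (about 60 mm, fully open; push force peaked near 19 N there), left the button looking sprung back, and handed the job in at about 9 s with the arm clear; sign-off gave no verdict.

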